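Load a flanged barrel and crank its gate shut

TASK

Slide the flanged steel barrel, standing upright with its flange down, sideways into the slotted plate of the fixture, flange under the plate, until it is fully home at the end of the slot. Then unfold the fixture's crank handle until it stands straight up against its stop, and only after that crank it clockwise (seen from above), nearly a full turn, until the gate bar is fully shut across the slot. Leave the handle upright, do not tip the barrel over, and do not disturb the two loose couplings that stand near it.

Things in the scene. Friction and masses are not known exactly. Their poses are not given: they have to be found in the camera images.
- fixture: Grey slab 120 (x) x 180 (y) x 12 mm, fixed. Origin: centre of its underside. Own +x runs from the slot's open mouth to its closed end, +y from the slot to the crank. On the -y half a bare steel slotted plate (underside 22, top 28 mm above the bench) on side rails 52 mm apart; on the +y half an aluminium gear housing, top 44 mm above the bench, carrying the crank.
- seat (a point): Point on the slab's top (12 mm above the bench) where the barrel's origin belongs when fully home at the slot's closed end. Axes as the fixture's. The slot is 27 mm wide, open to -x; its rounded mouth lies 38 mm to -x of here, the slab's edge 65 mm. The gate bar and stop block on the plate beside the slot reach 40 mm above the bench.
- barrel: Loose steel barrel, about 0.18 kg, standing upright on its flange: flange 38 mm diameter and 6 mm thick at the bottom, above it a plain round body of 24 mm diameter, 80 mm tall in all. Origin at the centre of the flange's underside, z up along the barrel. It starts to the right of the fixture, in one of three places, the couplings in the others.
- crank_axis (a point): Point on the crank's vertical axis, 72 mm above the bench, at the height of the handle's pivot. The crank is a steel bar 14 mm wide, its top 58 mm above the bench; the handle's pivot lies 60 mm out from this axis.
- crank (a joint): Turn of the crank in rad, growing clockwise seen from above; 0 = gate open and bar pointing to the fixture's +y, 6.28 = gate fully shut, at its stop. Starts between 0 and 0.8. Needs about 2 N at the handle and stays where it is left.
- handle_pivot (a point): Pivot of the folding handle at the outer end of the crank bar, 72 mm above the bench. The pivot's axis is level and square to the crank bar.
- handle_end (a point): Free end of the black handle, on its centre line, 74 mm from the pivot. The grip is a round black sleeve 20 mm in diameter, from 16 mm to 74 mm from the pivot, turning freely about its own length. Folded, it lies level above the crank bar with 4 mm between, pointing inward over the crank's axis.
- handle (a joint): Fold of the handle in rad: 0 = folded flat over the crank bar, 1.57 = unfolded, straight up at its stop. It starts between 0 and 0.2; stiff hinge (0.12 N m), it stays where it is left.
- gate (a joint): Travel of the gate bar in m, driven by the crank only (0.040 m in 6.28 rad): 0 = open, 0.040 = shut against the stop block across the slot, 4 mm in front of a seated barrel.
- coupling_a: Loose white quick coupling, a bystander standing on end, 27 mm diameter, 60 mm tall; origin at the centre of its underside.
- coupling_b: Loose tan quick coupling, a bystander standing on end, 33 mm diameter, 54 mm tall; origin at the centre of its underside.
There are look-alikes about, which are no part of the job. What is shaped like the barrel but blue or orange is not meant.

How it is judged:
By the outcome, as a careful person would: the job done as asked, in the order asked, and still so for the second after the job is handed in, with the robot touching nothing.
It also fails if it takes over 64 s, if anything falls off the work surface, if the arm or the gripper's body presses on something with over 40 N, if the wrist force passes 120 N, or if a joint passes its speed limit or range.

ROBOT

A 6-joint arm with a two-finger parallel gripper is mounted at the origin on a cart in front of the work surface, level with it; the furniture and walls round the work are solid. World frame = base frame: x ahead of the robot, y to its left, z up, the work surface at z = 0. Lengths are in m, angles in degrees, forces in N, time in s.
With the tool pointing down it reaches from about 0.25 to 0.725 m from the base axis. Payload 9.7 kg.
Tool frame: the origin (TCP) lies at the very end of the fingers, on their centre line; the grasp point (between the pads) lies grasp_offset behind it (grasp_offset is the distance from the TCP to the grasp point, in m); z points along the fingers, y is the line along which they close (so a half turn about z gives the same grasp; the last joint's range is limited). The gripper opens to 85 mm and grips with 20 to 120 N. Pads are 22 mm wide; open, the fingers measure 114 mm over their backs; the gripper's body (76 mm by 85 mm) begins 54 mm behind the grasp point. The pads swing forward as they close: fully open they stand 13 mm farther back than shut.
Start: joints at [73.052, 4.979, 10.078, 95.1, 0, 90], TCP at [0.16, 0.526, 0.195] pointing down, gripper open.
Joint ranges: [-179.16, 179.16], [-48.56, 103.87], [-65.8, 70.77], [-126.05, 130.52], [-82.76, 87.17], [-180, 180]. Speed limits (degrees/s): [127.2, 127.2, 147.25, 180, 180, 180].

INTERFACE

Orientations are given as [roll, pitch, yaw] about the fixed x, y, z axes, in that order (R = Rz(yaw) Ry(pitch) Rx(roll)).
In Python, from workcell import get_obs, camera, calibration, job_done, recognise, cut_out, mark_of, grasp_offset gives the robot as it stands.
- The arm moves only by the tool servo_tool, never from a script. Its argument "moves" is a list of rows, each a list of 3 entries, a list of its own where there are three numbers: the turn, a rotation vector about the tool's x, y, z in degrees, then the shift along the tool's x, y, z in m, then the opening in per cent of the stroke, from 0 (shut) to 100 (fully open). In form: [[[ax, ay, az], [x, y, z], claw], ...]. A call has 1 to 12 rows; each row shifts and turns the commanded pose from where the row before left it, along the tool's axes as they then stand; what a row does not reach is not made up. A row lasts 1/10 s, in which the tool goes at most 50 mm and 8.59 degrees, less where a joint would pass 70% of its speed; a pose out of reach is approached as far as the arm can. A call is refused whole if a number of a shift passes 0.05 or a number of a turn 8.59, either way. A call with a gripper value outside its range is refused whole. The fingers move at their own pace and stop on an object; "force" is the grip in N (left out, the last holds). Time passes only in rows, so rows that do not move let the fingers close. It gives the time, the measured TCP pose, the force, the opening and the grip force at its end, in the units of the state.
- get_obs(): the state, without advancing time (a new reading comes with each control period).
- camera(name): name is "scene" or "top" or "wrist"; returns (picture, depth): 384x512x3 uint8, red, green, blue; 384x512 float32, m along the optical axis (not along the pixel's ray), 0 where there is no reading.
- calibration(name): a dict with "camera_matrix" (3x3 intrinsics, pixels), "R" (3x3) and "t" (3): a world point X has camera coordinates R X + t. Camera axes: x right, y down, z forward; pixel columns grow to the right and rows downward; lengths in m; the calibration is good to about 2 mm. The wrist camera is an equidistant fisheye: a pixel r from the principal point sees the ray r / f radians off the axis. A picture is of the moment at which its call begins: read the wrist's pose just before it. calibration takes no time and is no camera call; for the wrist camera it gives the pose at the moment of the call.
- job_done(): hands the job in; it is judged then, once.
Trained networks look in the newest picture that a camera, given by its name, has taken for a name from the list of things; names that differ only in an ending like _2 or _b are one class to them, and where a whole thing is asked for, a point or a joint stands for the part that bears it (a point fixed in the world has none). Each returns a list of dicts, best first, with "score" (0 to 1); they miss things now and then, are a little off and sometimes report something else, mostly with a low value. They report only what shows in the picture. A call takes as long as a camera call. They do not tell look-alikes from the thing itself.
- recognise(name, camera): "xyz" ([x, y, z] in m, in the coordinates of the camera as it stood for that picture, good to about 4 mm: the middle of the surface that is visible of it).
- cut_out(name, camera): "mask" (384x512 bool, what is visible of it).
- mark_of(name, camera): "xyz" ([x, y, z] in m, in the coordinates of the camera as it stood for that picture, good to about 4 mm: a listed point, or the origin of a listed thing).
The state is a dict: "time": time; "q": joint angles; "qd": joint speeds; "joint_efforts": joint torques, N m; "ee_pos": TCP position; "tcp_rot": TCP orientation; "wrist_force": force on the tool from outside, world axes, zero at the start; "torque": the same for the moment, N m; "opening": finger opening in m; "grasp_force": force on a finger pad.
Only numpy, scipy, OpenCV 4.12 (cv2) and the standard library are available. Lean on these libraries where they do the work, as an engineer would, in place of code of your own. Each camera call takes 0.05 s, during which the arm holds its last target. There are 200 camera calls.

## Working session

There is one attempt and no reset: what is moved stays moved. The work goes in short steps, Python scripts to look and compute and a tool call to move; the robot and the scene stay as the last step left them, time stands still between calls to the robot, and variables do not carry over. Pictures are saved under pics/ and viewed, at most 10 in all, crops included, and the job is handed in when it is done.

Besides the shell and the picture viewer there is one more tool, called after "Emit:" as name(argument=value, ...) on one line, values as JSON. servo_tool: Moves the arm, as the interface text tells. Its arguments: {"type":"object","properties":{"moves":{"type":"array"},"force":{"type":"number"}},"required":["moves"]}

```bash
mkdir -p pics; ls; cat > h.py <<'E'
import numpy as np, cv2
from workcell import *
from scipy.spatial.transform import Rotation as Ro
def world(p,c):
    K=calibration(c); return np.array(K["R"]).T@(np.array(p)-np.array(K["t"]))
def save(im,n): cv2.imwrite("pics/"+n,cv2.cvtColor(im,cv2.COLOR_RGB2BGR))
def pix(P,c):
    K=calibration(c); p=np.array(K["camera_matrix"])@(np.array(K["R"])@np.array(P)+np.array(K["t"])); return p[:2]/p[2]
E
python3 - <<'E'
from h import *
ims=[camera(c)[0] for c in("scene","top")]
save(cv2.resize(np.vstack(ims),(600,900))[:, :] if 0 else np.hstack([cv2.resize(i,(400,300)) for i in ims]),"a.png")
save(cv2.resize(ims[1],(800,600)),"top.png")
print(get_obs(),grasp_offset)
for c in("scene","top"):
  for n in("fixture","seat","barrel","crank_axis","handle_pivot","handle_end","coupling_a","coupling_b"):
    for d in mark_of(n,c)[:4]: 
      w=world(d["xyz"],c); print(c,n,round(d["score"],2),w.round(4),pix(w,c).round())
E
```

```text
pics
{'time': 0.1, 'q': array([7.30495913e+01, 5.00791992e+00, 1.00405258e+01, 9.50994883e+01,
       1.38486736e-03, 8.99985481e+01]), 'qd': array([-0.02218554, -0.06737934,  0.20692044,  0.0226456 , -0.11874376,
        0.05957798]), 'joint_efforts': array([ 7.49187820e-04, -5.21559334e+01,  4.65654337e+01,  1.61009200e-02,
        1.27683140e-05, -8.12608562e-06]), 'ee_pos': array([0.16027208, 0.52588045, 0.19396798]), 'tcp_rot': array([-1.79933118e+02, -1.38656123e-03,  1.63051042e+02]), 'wrist_force': array([-0.00795553, -0.85150386, -0.54325823]), 'torque': array([-0.02500775, -0.04929846,  0.00723746]), 'grasp_force': 0.0, 'opening': 0.08556695791499554} 0.0187
scene fixture 0.92 [0.5524 0.0013 0.0006] [256. 197.]
scene seat 0.58 [ 0.5586 -0.0481  0.0164] [267. 204.]
scene seat 0.57 [ 0.5729 -0.18    0.0017] [300. 243.]
scene barrel 0.7 [ 4.599e-01 -1.879e-01 -2.000e-04] [255. 264.]
scene barrel 0.66 [ 3.853e-01 -2.535e-01  2.000e-04] [234. 301.]
scene barrel 0.57 [ 0.3613 -0.3194  0.0005] [236. 335.]
scene crank_axis 0.71 [0.547  0.0494 0.0692] [245. 164.]
scene handle_pivot 
[... 597 characters left out ...]
0008] [294. 228.]
top barrel 0.59 [ 3.602e-01 -3.184e-01  2.000e-04] [339. 262.]
top barrel 0.55 [ 0.3869 -0.2512  0.0016] [315. 253.]
top crank_axis 0.9 [0.5481 0.0511 0.0713] [208. 195.]
top handle_pivot 0.69 [0.5695 0.1069 0.0672] [189. 189.]
top handle_end 0.67 [0.5429 0.0354 0.0844] [214. 195.]
top handle_end 0.34 [ 0.4647 -0.1921  0.0029] [293. 227.]
top coupling_a 0.73 [0.5402 0.0384 0.0815] [213. 196.]
top coupling_a 0.51 [ 0.571  -0.1843 -0.0011] [289. 194.]
top coupling_a 0.42 [ 0.6861 -0.1564 -0.0008] [278. 159.]
top coupling_b 0.73 [0.5402 0.0384 0.0815] [213. 196.]
top coupling_b 0.51 [ 0.571  -0.1843 -0.0011] [289. 194.]
top coupling_b 0.42 [ 0.6861 -0.1564 -0.0008] [278. 159.]
```

View pics/top.png

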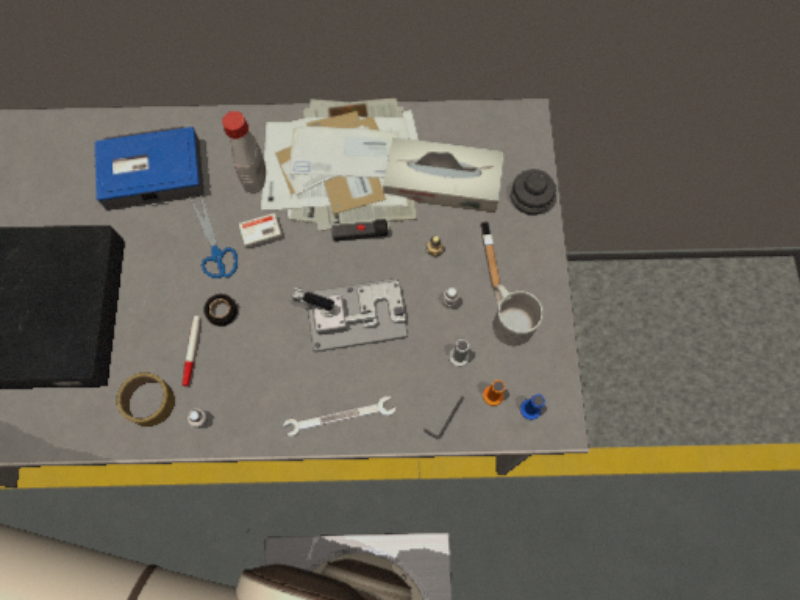

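View pics/a.png

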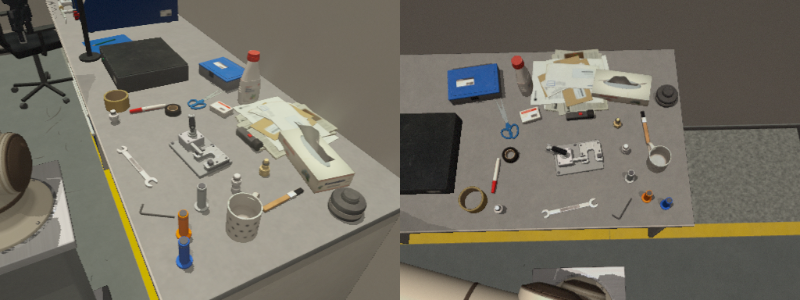

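Barrel candidates in the 800 px top view are steel (460,352), orange (494,393) and blue (532,406). The steel one fits the description, at about (0.461,-0.191). White coupling is at (452,297) and tan at (435,245). The fixture is at (357,315) with its slot mouth towards the robot. I'll move over for a close look with the wrist camera.

Emit:
servo_tool(moves=[[[0, 0, 0], [-0.027, -0.027, -0.006], 100], [[0, 0, 0], [-0.027, -0.027, -0.006], 100], [[0, 0, 0], [-0.027, -0.027, -0.006], 100], [[0, 0, 0], [-0.027, -0.027, -0.006], 100], [[0, 0, 0], [-0.027, -0.027, -0.006], 100], [[0, 0, 0], [-0.027, -0.027, -0.006], 100], [[0, 0, 0], [-0.027, -0.027, -0.006], 100], [[0, 0, 0], [-0.027, -0.027, -0.006], 100], [[0, 0, 0], [-0.027, -0.027, -0.006], 100], [[0, 0, 0], [-0.027, -0.027, -0.006], 100], [[0, 0, 0], [-0.027, -0.027, -0.006], 100], [[0, 0, 0], [-0.027, -0.027, -0.006], 100]])

```text
time: 2.1
ee_pos: [0.3762, 0.1202, 0.2671]
tcp_rot: [180.0, 0.0, 163.1]
wrist_force: [0.4, 1.0, 0.8]
opening: 0.0854
grasp_force: 0.0
```

Emit:
servo_tool(moves=[[[0, 0, 0], [-0.027, -0.027, -0.006], 100], [[0, 0, 0], [-0.027, -0.027, -0.006], 100], [[0, 0, 0], [-0.027, -0.027, -0.006], 100], [[0, 0, 0], [-0.027, -0.027, -0.006], 100], [[0, 0, 0], [-0.027, -0.027, -0.006], 100], [[0, 0, 0], [-0.027, -0.027, -0.006], 100], [[0, 0, -8], [0, 0, 0], 100], [[0, 0, -8], [0, 0, 0], 100], [[0, 0, -8], [0, 0, 0], 100], [[0, 0, 0], [0, 0, 0], 100]])

```text
time: 3.1
ee_pos: [0.4836, -0.0806, 0.3026]
tcp_rot: [180.0, -0.0, -172.8]
wrist_force: [-0.0, -0.0, 0.5]
opening: 0.0856
grasp_force: 0.0
```

```bash
cat >> h.py <<'E'
def look(n,names,k=3):
    o=get_obs(); K=calibration("wrist"); im,d=camera("wrist"); save(im,n)
    print(o["time"],o["ee_pos"].round(4),o["tcp_rot"].round(2),o["q"].round(1))
    for m in names:
        for r in mark_of(m,"wrist")[:k]:
            w=np.array(K["R"]).T@(np.array(r["xyz"])-np.array(K["t"])); print(m,round(r["score"],2),w.round(4))
    return im,d,K
def rays(K,d):
    # world points of every pixel (fisheye, depth along axis)
    M=np.array(K["camera_matrix"]); v,u=np.indices(d.shape); x=(u-M[0,2])/M[0,0]; y=(v-M[1,2])/M[1,1]
    th=np.hypot(x,y); s=np.where(th>0,np.tan(th)/np.maximum(th,1e-9),1)
    P=np.dstack([x*s*d,y*s*d,d]); return (P-np.array(K["t"]))@np.array(K["R"])
E
python3 - <<'E'
from h import *
im,d,K=look("w1.png",["fixture","seat","crank_axis","handle_pivot","handle_end","barrel"])
np.savez("w1.npz",im=im,P=rays(K,d),d=d)
save(cv2.resize(im,(800,600)),"w1b.png")
E
```

```text
3.1 [ 0.4836 -0.0806  0.3026] [ 180.     -0.   -172.85] [ -9.5   0.8  18.  107.3   0.  -16.6]
fixture 0.59 [ 5.536e-01 -4.000e-04  3.400e-03]
seat 0.76 [ 0.5625 -0.0478  0.01  ]
seat 0.27 [ 0.6883 -0.1571 -0.0032]
crank_axis 0.61 [0.5477 0.0533 0.069 ]
handle_pivot 0.83 [0.5714 0.1069 0.0733]
handle_end 0.61 [0.5435 0.0328 0.0802]
barrel 0.97 [ 0.462  -0.1949 -0.0023]
barrel 0.94 [ 0.3842 -0.2502  0.0028]
barrel 0.84 [ 0.3636 -0.322  -0.0045]
```

View pics/w1b.png

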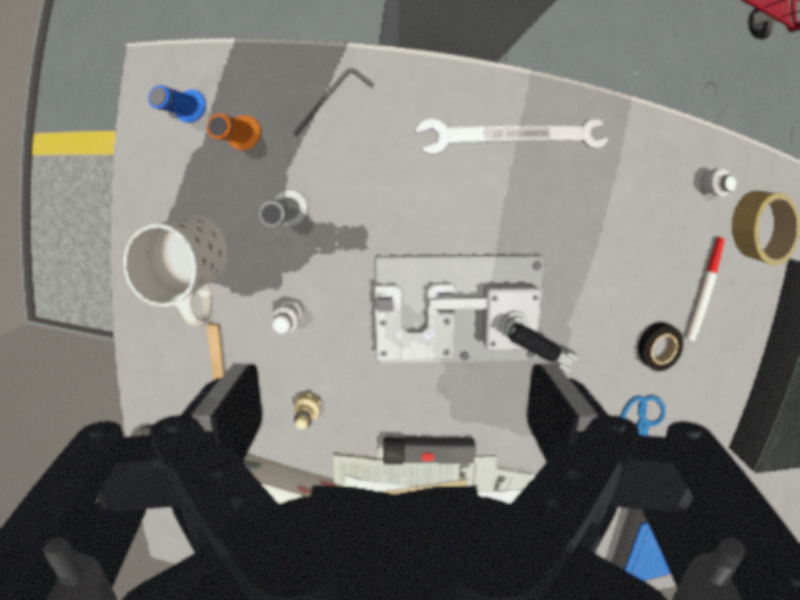

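The wrist view shows the steel barrel at (280,210), clearly metal grey next to orange (235,130) and blue (178,102). White coupling is at (287,317) and tan at (306,408). The slot mouth is at (410,290), opening towards the robot. I'll fit the fixture and barrel from depth, with an enlarged crop to confirm.

```bash
python3 - <<'E'
from h import *
z=np.load("w1.npz"); im,P,d=z["im"],z["P"],z["d"]
save(cv2.resize(im[60:250,130:385],(800,596),interpolation=cv2.INTER_CUBIC),"crop.png")
X=P[(d>0)]
s=X[(np.hypot(X[:,0]-.55,X[:,1])<.14)&(X[:,2]>.007)&(X[:,2]<.06)]
r=cv2.minAreaRect(s[:,:2].astype(np.float32)*1000); print("slab",r,len(s))
bench=X[(abs(X[:,0]-.45)<.03)&(abs(X[:,1])<.1)]; print("bench z",np.median(bench[:,2]))
for n,c in(("barrel",(.462,-.195)),):
  m=X[np.hypot(X[:,0]-c[0],X[:,1]-c[1])<.035]
  t=m[m[:,2]>.072]; print("top",len(t),cv2.minEnclosingCircle(t[:,:2].astype(np.float32)*1000),t[:,2].max())
  f=m[(m[:,2]>.004)&(m[:,2]<.010)]; print("flange",len(f),cv2.minEnclosingCircle(f[:,:2].astype(np.float32)*1000))
h=X[(np.hypot(X[:,0]-.555,X[:,1]-.07)<.06)&(X[:,2]>.074)]
print("handle",cv2.minAreaRect(h[:,:2].astype(np.float32)*1000),h[:,2].max())
v=cv2.fitLine(h.astype(np.float32),cv2.DIST_HUBER,0,.001,.001).ravel(); print(v, np.rad2deg(np.arctan2(v[1],v[0])))
E
```

```text
slab ((548.9152221679688, 7.9232330322265625), (119.77484893798828, 197.3601837158203), 8.30190658569336) 6885
bench z 0.42294248283617225
top 225 ((463.1455078125, -193.23728942871094), 12.011767387390137) 0.08116865458980346
flange 173 ((462.74847412109375, -193.09120178222656), 19.365297317504883)
handle ((558.4315185546875, 73.98512268066406), (81.6285629272461, 20.675384521484375), 67.3075942993164) 0.09196921726703965
[ 0.40276572  0.9019746  -0.15563235  0.5534935   0.06587578  0.08438368] 65.93743
```

View pics/crop.png

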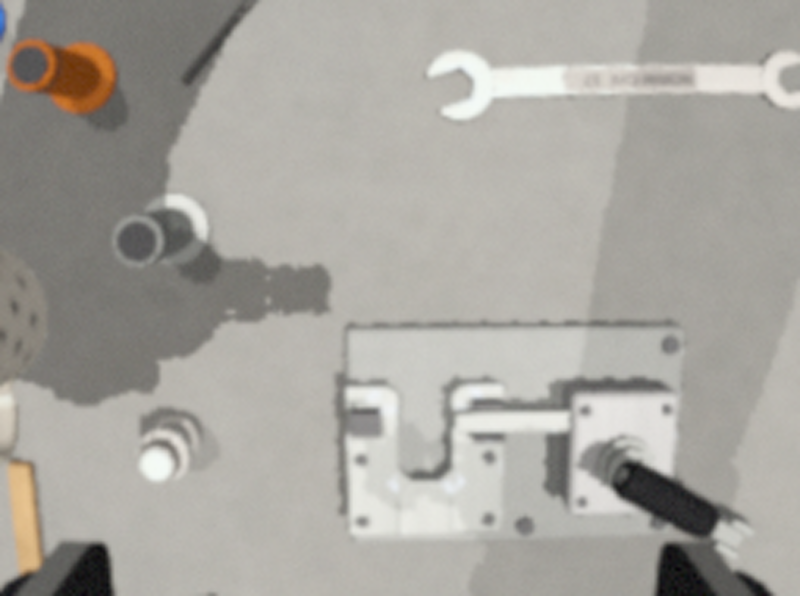

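The crop confirms the grey steel barrel at (140-190, 215-240) and the slot with its mouth facing up in the image. Next I'll refine the fixture frame.

```bash
python3 - <<'E'
from h import *
z=np.load("w1.npz"); P,d=z["P"],z["d"]
X=P[d>0]
s=X[(np.hypot(X[:,0]-.55,X[:,1])<.13)&(X[:,2]>.008)&(X[:,2]<.016)]
r=cv2.minAreaRect(s[:,:2].astype(np.float32)*1000); print("slab",r,len(s))
for yaw in (7.0,7.5,8.0):
  a=np.deg2rad(yaw); R=np.array([[np.cos(a),-np.sin(a)],[np.sin(a),np.cos(a)]])
  q=s[:,:2]@R; print(yaw,q.min(0),q.max(0),np.percentile(q,[1,99],axis=0).round(4).tolist())
  p=X[(np.hypot(X[:,0]-.55,X[:,1])<.13)&(X[:,2]>.025)&(X[:,2]<.042)]; Q=p[:,:2]@R
  S=np.array([.5625,-.048])@R
  for x0 in np.arange(-.036,.02,.006):
    row=Q[(abs(Q[:,0]-S[0]-x0)<.003)&(abs(Q[:,1]-S[1])<.03)][:,1]-S[1]
    lo=row[row<0]; hi=row[row>0]; print(round(x0,3),len(row),lo.max().round(4) if len(lo) else 0,hi.min().round(4) if len(hi) else 0)
E
```

```text
slab ((549.7474975585938, -0.9678192138671875), (119.96632385253906, 178.5874786376953), 7.833108425140381) 3641
7.0 [ 0.48457049 -0.15724405] [0.60606497 0.02174845] [[0.4863, -0.1554], [0.6045, 0.0189]]
-0.036 51 -0.0168 0.013
-0.03 93 -0.0168 0.0131
-0.024 96 -0.0168 0.0118
-0.018 62 -0.0151 0.0119
-0.012 74 -0.0151 0.0121
-0.006 71 -0.0151 0.0121
-0.0 74 -0.015 0.0123
0.006 72 -0.015 0.0108
0.012 111 -0.0004 0.0028
0.018 125 -0.0003 0.0013
7.5 [ 0.48454218 -0.16175265] [0.60510911 0.01649229] [[0.4863, -0.1598], [0.6039, 0.0144]]
-0.036 52 -0.0165 0.0133
-0.03 95 -0.0165 0.0134
-0.024 89 -0.0165 0.012
-0.018 63 -0.015 0.0121
-0.012 73 -0.015 0.0122
-0.006 71 -0.015 0.0122
-0.0 74 -0.015 0.0123
0.006 74 -0.015 0.0107
0.012 109 -0.0005 0.0027
0.018 123 -0.0004 0.0011
8.0 [ 0.48447697 -0.16692961] [0.60437609 0.01192873] [[0.4857, -0.1641], [0.6032, 0.0098]]
-0.036 56 -0.0162 0.0136
-0.03 91 -0.0162 0.0137
-0.024 84 -0.0163 0.0122
-0.018 68 -0.0148 0.0122
-0.012 70 -0.0149 0.0122
-0.006 69 -0.015 0.0122
-0.0 77 -0.015 0.0123
0.006 73 -0.0151 0.0107
0.012 108 -0.0006 0.0026
0.018 123 -0.0006 0.001
```

Emit:
servo_tool(moves=[[[0, 0, -0.65], [0, 0, 0], 60], [[0, 0, 0], [0.0089, -0.0272, 0.038], 60], [[0, 0, 0], [0.0089, -0.0272, 0.038], 60], [[0, 0, 0], [0.0089, -0.0272, 0.038], 60], [[0, 0, 0], [0.0089, -0.0272, 0.038], 60], [[0, 0, 0], [0, 0, 0.03], 60], [[0, 0, 0], [0, 0, 0.03], 60], [[0, 0, 0], [0, 0, 0.03], 60], [[0, 0, 0], [0, 0, 0.0186], 60], [[0, 0, 0], [0, 0, 0], 60]])

```text
time: 4.45
ee_pos: [0.4611, -0.1923, 0.0393]
tcp_rot: [179.9, -0.2, -172.3]
wrist_force: [-0.7, -0.2, 0.2]
opening: 0.0513
grasp_force: 0.0
```

Emit:
servo_tool(moves=[[[0, 0, 0], [0, 0, 0], 0], [[0, 0, 0], [0, 0, 0], 0], [[0, 0, 0], [0, 0, 0], 0], [[0, 0, 0], [0, 0, 0], 0], [[0, 0, 0], [0, 0, 0], 0], [[0, 0, 0], [0, 0, 0], 0]], force=35)

```text
time: 5.05
ee_pos: [0.4643, -0.1932, 0.0445]
tcp_rot: [-179.9, 0.2, -172.3]
wrist_force: [-0.7, 2.1, 9.6]
opening: 0.0002
grasp_force: 5.0
```

```bash
python3 - <<'E'
from h import *
a,_=camera("scene"); b,_=camera("wrist")
save(np.hstack([cv2.resize(a[200:330,180:353],(400,300)),cv2.resize(b,(400,300))]),"b.png")
o=get_obs(); print({k:np.round(o[k],4) for k in("ee_pos","wrist_force","torque","opening","grasp_force")})
for r in mark_of("barrel","scene")[:4]: print(r["score"],r)
E
```

```text
{'ee_pos': array([ 0.4643, -0.1932,  0.0445]), 'wrist_force': array([-0.8619,  3.8713,  9.0352]), 'torque': array([ 0.4937,  0.16  , -0.0108]), 'opening': np.float64(0.0001), 'grasp_force': np.float64(4.9645)}
0.85 {'xyz': [-0.0403, 0.2519, 0.7116], 'score': 0.85}
0.7 {'xyz': [-0.0496, 0.205, 0.7697], 'score': 0.7}
0.63 {'xyz': [-0.0091, 0.1483, 0.8327], 'score': 0.63}
```

View pics/b.png

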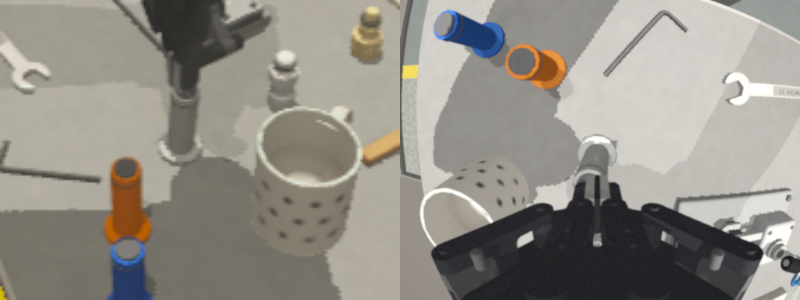

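```bash
python3 - <<'E'
from h import *
im,d=camera("scene"); K=calibration("scene"); Ki=np.linalg.inv(K["camera_matrix"])
for r in cut_out("barrel","scene")[:4]:
  v,u=np.where(r["mask"]&(d>0)); z=d[v,u]
  P=((Ki@np.vstack([u,v,np.ones_like(u)])*z).T-K["t"])@np.array(K["R"])
  print(round(r["score"],2),len(u),P.min(0).round(3),P.max(0).round(3), im[v,u].mean(0))
  for h in np.arange(0,.1,.01):
    m=abs(P[:,2]-h)<.005
    if m.sum()>3: print("  ",round(h,2),m.sum(),np.median(P[m],0).round(4))
for r in mark_of("barrel","scene")[:4]: print(world(r["xyz"],"scene").round(4))
save(cv2.resize(im[200:290,200:320],(800,600),interpolation=cv2.INTER_CUBIC),"c.png")
E
```

```text
0.84 461 [ 0.445 -0.213  0.001] [ 0.505 -0.15   0.09 ] [116.15401302 114.61605206 106.01084599]
   0.0 25 [ 0.4609 -0.2055  0.0029]
   0.01 125 [ 0.4574 -0.202   0.0079]
   0.02 38 [ 0.4587 -0.2035  0.0196]
   0.03 37 [ 0.4585 -0.2043  0.0306]
   0.04 42 [ 0.459  -0.205   0.0398]
   0.05 36 [ 0.4586 -0.2057  0.0498]
   0.06 39 [ 0.4587 -0.2069  0.0601]
   0.07 48 [ 0.459  -0.2072  0.0709]
   0.08 68 [ 0.4635 -0.204   0.0803]
0.71 511 [ 0.365 -0.31   0.   ] [ 0.408 -0.23   0.083] [137.47358121  80.89236791  34.90410959]
   0.0 12 [ 0.3903 -0.2531  0.0045]
   0.01 99 [ 0.3838 -0.2584  0.0071]
   0.02 44 [ 0.3837 -0.2611  0.02  ]
   0.03 42 [ 0.3851 -0.2617  0.0302]
   0.04 41 [ 0.3844 -0.2621  0.0397]
   0.05 56 [ 0.3842 -0.262   0.0507]
   0.06 44 [ 0.383  -0.2613  0.0609]
   0.07 51 [ 0.3848 -0.262   0.0706]
   0.08 122 [ 0.3868 -0.2551  0.0797]
0.65 582 [ 0.344 -0.338  0.002] [ 0.378 -0.305  0.083] [ 55.38487973  75.80927835 115.74914089]
   0.0 13 [ 0.3624 -0.335   0.0043]
   0.01 150 [ 0.3569 -0.3285  0.0069]
   0.02 47 [ 0.3571 -0.3284  0.0196]
   0.03 42 [ 0.3566 -0.3289  0.0306]
   0.04 48 [ 0.3572 -0.3289  0.0402]
   0.05 43 [ 0.3577 -0.3288  0.0502]
   0.06 41 [ 0.3576 -0.3289  0.0597]
   0.07 50 [ 0.356  -0.3292  0.0699]
   0.08 148 [ 0.3604 -0.3222  0.0799]
[ 3.623e-01 -3.200e-01  2.000e-04]
[ 0.3872 -0.2501 -0.0013]
[ 0.4618 -0.1897 -0.0023]
```

View pics/c.png

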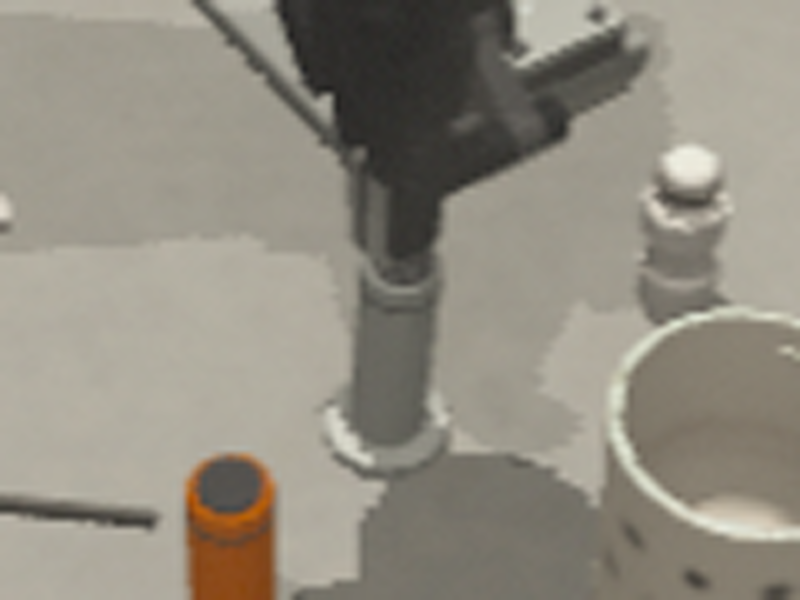

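The scene crop shows the fingers at (400,250), right above or at the barrel's top rim (400,285), with the barrel still standing at (395,440). The opening reading says shut. A small lift will show whether it is held.

Emit:
servo_tool(moves=[[[0, 0, 0], [0, 0, -0.005], 0], [[0, 0, 0], [0, 0, -0.005], 0], [[0, 0, 0], [0, 0, -0.005], 0], [[0, 0, 0], [0, 0, 0], 0], [[0, 0, 0], [0, 0, 0], 0]])

```text
time: 5.85
ee_pos: [0.4629, -0.1931, 0.0571]
tcp_rot: [-180.0, 0.0, -172.3]
wrist_force: [0.3, 0.0, -1.1]
opening: -0.0001
grasp_force: 0.0
```

```bash
python3 - <<'E'
from h import *
im,d=camera("scene"); K=calibration("scene"); Ki=np.linalg.inv(K["camera_matrix"])
r=min(cut_out("barrel","scene"),key=lambda r:abs(np.where(r["mask"])[1].mean()-258)+abs(np.where(r["mask"])[0].mean()-250))
v,u=np.where(r["mask"]&(d>0)); z=d[v,u]
P=((Ki@np.vstack([u,v,np.ones_like(u)])*z).T-K["t"])@np.array(K["R"])
for h in np.arange(0,.13,.01):
    m=abs(P[:,2]-h)<.005
    if m.sum()>3: print("  ",round(h,2),m.sum(),np.median(P[m],0).round(4),np.ptp(u[m]))
o=get_obs(); print({k:np.round(o[k],4) for k in("ee_pos","wrist_force","opening","grasp_force","time")})
print("tcp px",pix(o["ee_pos"],"scene"), "top px",pix([.463,-.193,.08],"scene"))
w,_=camera("wrist"); e=cv2.resize(w[150:340,150:370],(460,400),interpolation=cv2.INTER_CUBIC); s=cv2.resize(im[200:290,225:290],(289,400),interpolation=cv2.INTER_CUBIC)
save(np.hstack([e,s]),"d.png")
E
```

```text
0.0 38 [ 0.4552 -0.2059  0.0031] 17
   0.01 118 [ 0.4578 -0.203   0.0074] 17
   0.02 44 [ 0.4582 -0.2023  0.0198] 11
   0.03 37 [ 0.4587 -0.2029  0.0299] 11
   0.04 45 [ 0.4583 -0.2021  0.0401] 12
   0.05 42 [ 0.4592 -0.2025  0.05  ] 11
   0.06 38 [ 0.4589 -0.2023  0.0608] 11
   0.07 41 [ 0.4593 -0.2023  0.0701] 11
   0.08 90 [ 0.4618 -0.1977  0.08  ] 11
{'ee_pos': array([ 0.4627, -0.193 ,  0.0567]), 'wrist_force': array([ 0.228 , -0.1727, -0.7157]), 'opening': np.float64(0.0002), 'grasp_force': np.float64(0.0), 'time': np.float64(5.95)}
tcp px [257.56571973 245.71561291] top px [257.91832652 237.31735064]
```

View pics/d.png

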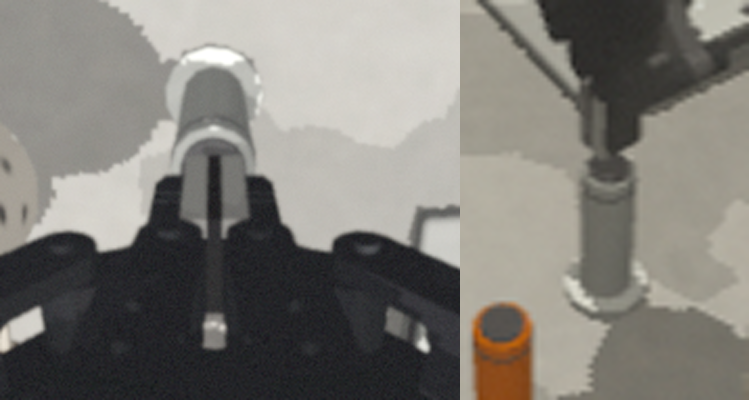

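The fingers were above the barrel: their visible tips (right crop, 610,150) sit just over its top rim (610,165), though the reported TCP says 57 mm. I'll measure where the tips really are relative to the reported TCP.

```bash
python3 - <<'E'
from h import *
o=get_obs(); print(o["ee_pos"],o["tcp_rot"],grasp_offset)
K=calibration("wrist"); w,d=camera("wrist"); P=rays(K,d); print("cam",-np.array(K["R"]).T@K["t"],np.array(K["camera_matrix"]).round(1).tolist())
for v in range(190,262,4): print(v,[ (P[v,u].round(3).tolist() if d[v,u]>0 else 0) for u in (243,261)])
im,d=camera("scene"); K=calibration("scene"); Ki=np.linalg.inv(K["camera_matrix"])
v,u=np.indices(d.shape); Q=(np.dstack([u,v,np.ones_like(u)])*d[...,None])@Ki.T; Q=(Q-K["t"])@np.array(K["R"])
print("scene");
for v in range(222,242,1): print(v,[Q[v,u].round(3).tolist() for u in (256,258,260)])
E
```

```text
[ 0.46269945 -0.19300118  0.05670825] [ 1.79988923e+02 -2.36012541e-02 -1.72299153e+02] 0.0187
cam [ 0.39828118 -0.20189423  0.23515756] [[297.3, 0.0, 252.1], [0.0, 297.3, 190.1], [0.0, 0.0, 1.0]]
190 [[0.455, -0.201, 0.026], [0.453, -0.188, 0.024]]
194 [[0.454, -0.201, 0.038], [0.453, -0.188, 0.035]]
198 [[0.454, -0.2, 0.047], [0.452, -0.189, 0.049]]
202 [[0.454, -0.2, 0.056], [0.452, -0.189, 0.057]]
206 [[0.454, -0.2, 0.066], [0.452, -0.189, 0.066]]
210 [[0.454, -0.2, 0.073], [0.452, -0.19, 0.074]]
214 [[0.455, -0.2, 0.077], [0.453, -0.189, 0.077]]
218 [[0.456, -0.199, 0.079], [0.455, -0.189, 0.08]]
222 [[0.459, -0.199, 0.079], [0.457, -0.189, 0.081]]
226 [[0.452, -0.199, 0.101], [0.451, -0.19, 0.1]]
230 [[0.453, -0.199, 0.105], [0.451, -0.191, 0.107]]
234 [[0.453, -0.199, 0.109], [0.452, -0.191, 0.109]]
238 [[0.452, -0.199, 0.115], [0.451, -0.191, 0.115]]
242 [[0.453, -0.199, 0.118], [0.452, -0.191, 0.119]]
246 [[0.452, -0.198, 0.123], [0.452, -0.191, 0.123]]
250 [[0.453, -0.198, 0.126], [0.451, -0.191, 0.127]]
254 [[0.453, -0.198, 0.13], [0.452, -0.191, 0.129]]
258 [[0.451, -0.19
[... 846 characters left out ...]
], [0.46, -0.206, 0.108]]
233 [[0.455, -0.2, 0.101], [0.458, -0.203, 0.103], [0.46, -0.207, 0.106]]
234 [[0.455, -0.201, 0.1], [0.46, -0.199, 0.096], [0.464, -0.2, 0.095]]
235 [[0.455, -0.201, 0.097], [0.459, -0.201, 0.095], [0.469, -0.19, 0.081]]
236 [[0.461, -0.189, 0.081], [0.464, -0.192, 0.082], [0.468, -0.192, 0.081]]
237 [[0.46, -0.191, 0.08], [0.463, -0.193, 0.081], [0.467, -0.194, 0.08]]
238 [[0.459, -0.193, 0.08], [0.462, -0.196, 0.081], [0.466, -0.197, 0.081]]
239 [[0.457, -0.198, 0.083], [0.461, -0.198, 0.081], [0.464, -0.201, 0.083]]
240 [[0.456, -0.199, 0.081], [0.46, -0.2, 0.081], [0.464, -0.201, 0.08]]
241 [[0.457, -0.197, 0.077], [0.459, -0.201, 0.079], [0.462, -0.203, 0.08]]
```

The tips are really about 36 mm higher than the reported TCP (sideways it agrees), so I'll apply z_tip = z_reported + 0.036 from here on. Regrasping lower.

Emit:
servo_tool(moves=[[[0, 0, 0], [0, 0, 0], 60], [[0, 0, 0], [0, 0, 0], 60], [[0, 0, 0], [0, 0, 0], 60], [[0, 0, 0], [0, 0, 0], 60], [[0, 0, 0], [0, 0, 0.017], 60], [[0, 0, 0], [0, 0, 0.017], 60], [[0, 0, 0], [0, 0, 0.017], 60], [[0, 0, 0], [0, 0, 0], 60], [[0, 0, 0], [0, 0, 0], 60]])

```text
time: 7.0
ee_pos: [0.4628, -0.193, 0.0063]
tcp_rot: [180.0, -0.0, -172.3]
wrist_force: [0.3, 0.2, 1.3]
opening: 0.0514
grasp_force: 0.0
```

Emit:
servo_tool(moves=[[[0, 0, 0], [0, 0, 0], 0], [[0, 0, 0], [0, 0, 0], 0], [[0, 0, 0], [0, 0, 0], 0], [[0, 0, 0], [0, 0, 0], 0], [[0, 0, 0], [0, 0, 0], 0], [[0, 0, 0], [0, 0, 0], 0]], force=35)

```text
time: 7.6
ee_pos: [0.4635, -0.1933, 0.0071]
tcp_rot: [-179.9, 0.1, -172.3]
wrist_force: [-1.0, 0.3, 6.6]
opening: 0.0229
grasp_force: 34.3
```

Emit:
servo_tool(moves=[[[0, 0, 0], [0, 0, -0.0125], 0], [[0, 0, 0], [0, 0, -0.0125], 0], [[0, 0, 0], [-0.0067, 0.0321, 0], 0], [[0, 0, 0], [-0.0067, 0.0321, 0], 0], [[0, 0, 0], [-0.0067, 0.0321, 0], 0], [[0, 0, 0], [-0.0067, 0.0321, 0], 0], [[0, 0, 0], [0, 0, 0], 0], [[0, 0, 0], [0, 0, 0.01], 0], [[0, 0, 0], [0, 0, 0], 0], [[0, 0, 0], [0, 0, 0], 0], [[0, 0, 0], [0, 0, 0], 0]])

```text
time: 8.7
ee_pos: [0.4721, -0.0629, 0.021]
tcp_rot: [-180.0, -0.0, -172.4]
wrist_force: [1.0, 0.2, -1.9]
opening: 0.0231
grasp_force: 34.8
```

```bash
cat >> h.py <<'E'
def scenecloud(c="scene"):
    im,d=camera(c); K=calibration(c); Ki=np.linalg.inv(K["camera_matrix"])
    v,u=np.indices(d.shape); Q=(np.dstack([u,v,np.ones_like(u)])*d[...,None])@Ki.T
    return im,(Q-K["t"])@np.array(K["R"])
def circ(xy,r):
    from scipy.optimize import least_squares
    f=lambda c:np.hypot(*(xy-c).T)-r
    return least_squares(f,xy.mean(0),loss="huber",f_scale=.001).x
E
python3 - <<'E'
from h import *
o=get_obs(); print(o["ee_pos"].round(4),o["wrist_force"].round(1),o["opening"],o["time"])
im,Q=scenecloud()
m=cut_out("barrel","scene")
for r in m[:4]:
  p=Q[r["mask"]]; p=p[(abs(p[:,0]-.47)<.04)&(abs(p[:,1]+.06)<.04)]
  if len(p)>50:
    print(len(p),p.min(0),p.max(0),np.percentile(p[:,2],[1,2,5]))
    for h in (.03,.04,.05,.06): 
      b=p[abs(p[:,2]-h)<.006][:,:2]; 
      if len(b)>8: print(h,len(b),circ(b,.012).round(4))
    b=p[p[:,2]<.024]; print(len(b),np.sort(b[:,2])[:10],circ(b[:,:2],.019))
save(cv2.resize(im[170:270,180:320],(800,571),interpolation=cv2.INTER_CUBIC),"e.png")
E
```

```text
[ 0.4721 -0.0629  0.021 ] [ 1.   0.2 -1.9] 0.023085414060699434 8.7
291 [ 4.54134132e-01 -8.18320900e-02 -3.89203975e-04] [ 0.4901965  -0.02172623  0.09525803] [0.00040277 0.00077565 0.0016698 ]
0.03 43 [ 0.473  -0.0623]
0.04 44 [ 0.4729 -0.0623]
0.05 34 [ 0.4733 -0.0627]
0.06 17 [ 0.4535 -0.0748]
122 [-0.0003892  -0.00038791  0.00038109  0.00040518  0.00061755  0.00077252
  0.00077644  0.00093473  0.00099017  0.00116633] [ 0.47476766 -0.05967442]
```

View pics/e.png

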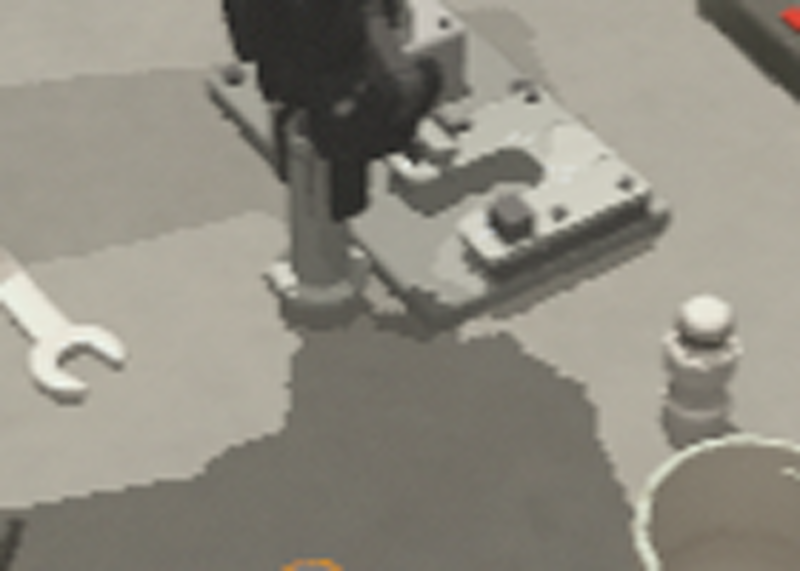

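The barrel hangs upright in the gripper at (320,230), in front of the slot mouth (430,200). Sliding it in.

Emit:
servo_tool(moves=[[[0, 0, 0], [-0.008, 0.0003, 0], 0], [[0, 0, 0], [-0.008, 0.0003, 0], 0], [[0, 0, 0], [-0.008, 0, 0], 0], [[0, 0, 0], [-0.008, 0, 0], 0], [[0, 0, 0], [-0.008, 0, 0], 0], [[0, 0, 0], [-0.008, 0, 0], 0], [[0, 0, 0], [-0.008, 0, 0], 0], [[0, 0, 0], [0, 0, 0], 0]])

```text
time: 9.6
ee_pos: [0.5285, -0.0539, 0.0208]
tcp_rot: [180.0, 0.0, -172.3]
wrist_force: [-0.5, -0.3, -1.9]
opening: 0.023
grasp_force: 34.8
```

Emit:
servo_tool(moves=[[[0, 0, 0], [-0.006, 0, 0], 0], [[0, 0, 0], [-0.006, 0, 0], 0], [[0, 0, 0], [-0.006, 0, 0], 0], [[0, 0, 0], [-0.006, 0, 0], 0], [[0, 0, 0], [-0.004, 0, 0], 0], [[0, 0, 0], [0, 0, 0], 0]])

```text
time: 10.2
ee_pos: [0.5558, -0.0503, 0.0209]
tcp_rot: [-180.0, -0.0, -172.3]
wrist_force: [0.4, -0.0, -1.4]
opening: 0.0231
grasp_force: 34.8
```

Emit:
servo_tool(moves=[[[0, 0, 0], [-0.002, 0, 0], 0], [[0, 0, 0], [-0.002, 0, 0], 0], [[0, 0, 0], [-0.002, 0, 0.001], 0], [[0, 0, 0], [-0.001, 0, 0], 0], [[0, 0, 0], [0, 0, 0], 0]])

```text
time: 10.7
ee_pos: [0.5623, -0.0494, 0.0199]
tcp_rot: [180.0, -0.0, -172.3]
wrist_force: [-0.0, 0.3, -0.9]
opening: 0.0229
grasp_force: 34.8
```

Emit:
servo_tool(moves=[[[0, 0, 0], [-0.0015, 0, 0], 0], [[0, 0, 0], [-0.0015, 0, 0], 0], [[0, 0, 0], [0, 0, 0], 0]])

```text
time: 11.0
ee_pos: [0.5637, -0.0492, 0.02]
tcp_rot: [-180.0, -0.2, -172.3]
wrist_force: [-7.6, -1.8, 4.2]
opening: 0.023
grasp_force: 35.3
```

Emit:
servo_tool(moves=[[[0, 0, 0], [-0.0015, 0, 0], 0], [[0, 0, 0], [0, 0, 0.0007], 0], [[0, 0, 0], [0, 0, 0.0007], 0], [[0, 0, 0], [0, 0, 0], 0]])

```text
time: 11.4
ee_pos: [0.5652, -0.0491, 0.0196]
tcp_rot: [-180.0, -0.1, -172.3]
wrist_force: [-11.1, 0.6, 11.3]
opening: 0.0231
grasp_force: 36.4
```

Emit:
servo_tool(moves=[[[0, 0, 0], [0.001, 0, -0.001], 0], [[0, 0, 0], [0, 0, 0], 50], [[0, 0, 0], [0, 0, 0], 50], [[0, 0, 0], [0, 0, 0], 50], [[0, 0, 0], [0, 0, -0.03], 50], [[0, 0, 0], [0, 0, -0.04], 50], [[0, 0, 0], [0, 0, -0.04], 50], [[0, 0, 0], [0, 0, 0], 50]])

```text
time: 12.2
ee_pos: [0.5684, -0.0491, 0.1357]
tcp_rot: [-179.9, 0.5, -172.3]
wrist_force: [-1.0, 0.1, -0.6]
opening: 0.0424
grasp_force: 0.0
```

```bash
python3 - <<'E'
from h import *
im,d,K=look("w2.png",["handle_pivot","handle_end","crank_axis","seat"],1); P=rays(K,d); X=P[d>0]
p=X[np.hypot(X[:,0]-.561,X[:,1]+.05)<.035]; t=p[(p[:,2]>.084)&(p[:,2]<.11)]; print("wrist top",len(t),t[:,:2].mean(0) if len(t) else 0,np.median(t[:,2]) if len(t) else 0,cv2.minEnclosingCircle(t[:,:2].astype(np.float32)))
im,Q=scenecloud(); p=Q[np.hypot(Q[...,0]-.561,Q[...,1]+.05)<.03]
for h in (.045,.055,.065,.075,.085):
  b=p[abs(p[:,2]-h)<.005][:,:2]; print(h,len(b),circ(b,.012).round(4) if len(b)>8 else 0)
t=p[p[:,2]>.088]; print(len(t),t.mean(0),t.max(0))
Y=X[(np.hypot(X[:,0]-.5479,X[:,1]-.0492)<.09)&(X[:,2]>.066)&(X[:,2]<.1)&(X[:,1]>0)]
if len(Y)>20:
  print("handle",cv2.minAreaRect(Y[:,:2].astype(np.float32)*1000),Y.min(0),Y.max(0))
E
```

```text
12.2 [ 0.5684 -0.0491  0.1357] [-179.89    0.49 -172.29] [ -4.9   6.4   5.1  88.2   0.  -12.6]
handle_end 0.57 [0.5442 0.0364 0.0778]
crank_axis 0.86 [0.5484 0.0557 0.0749]
seat 0.67 [ 0.5599 -0.0485  0.0088]
wrist top 703 [ 0.56150704 -0.04948412] 0.09060686585159254 ((0.5624596476554871, -0.04942198470234871), 0.012108142487704754)
0.045 42 [ 0.5624 -0.0482]
0.055 34 [ 0.5633 -0.0491]
0.065 38 [ 0.5631 -0.049 ]
0.075 39 [ 0.5632 -0.049 ]
0.085 37 [ 0.5633 -0.0492]
1137 [ 0.55623116 -0.05561925  0.25931323] [ 0.58596215 -0.02182843  0.42129104]
handle ((558.5870971679688, 73.28964233398438), (81.37335968017578, 21.84401512145996), 68.32304382324219) [0.53613485 0.03416896 0.06619765] [0.5816725  0.11362949 0.09111014]
```

The barrel stands upright in the slot at about (0.5627,-0.049). I'll confirm it's home by pushing it gently from behind with shut fingers.

Emit:
servo_tool(moves=[[[0, 0, 0], [0.03, 0, 0], 0], [[0, 0, 0], [0.03, 0, 0], 0], [[0, 0, 0], [0, 0, 0], 0], [[0, 0, 0], [0, 0, 0.039], 0], [[0, 0, 0], [0, 0, 0.039], 0], [[0, 0, 0], [0, 0, 0.039], 0], [[0, 0, 0], [-0.01, 0, 0], 0], [[0, 0, 0], [-0.01, 0, 0], 0], [[0, 0, 0], [-0.008, 0, 0], 0], [[0, 0, 0], [0, 0, 0], 0], [[0, 0, 0], [0, 0, 0], 0]])

```text
time: 13.6
ee_pos: [0.5352, -0.0533, 0.0139]
tcp_rot: [-180.0, 0.1, -172.3]
wrist_force: [0.7, -0.1, 0.2]
opening: -0.0001
grasp_force: 0.0
```

Emit:
servo_tool(moves=[[[0, 0, 0], [-0.002, 0, 0], 0], [[0, 0, 0], [-0.002, 0, 0], 0], [[0, 0, 0], [-0.002, 0, 0], 0], [[0, 0, 0], [0, 0, 0], 0]])

```text
time: 14.0
ee_pos: [0.54, -0.0525, 0.0126]
tcp_rot: [-180.0, -0.0, -172.3]
wrist_force: [-0.9, -0.5, 0.5]
opening: -0.0
grasp_force: 0.2
```

Emit:
servo_tool(moves=[[[0, 0, 0], [-0.0015, 0, 0], 0], [[0, 0, 0], [-0.0015, 0, 0], 0], [[0, 0, 0], [0, 0, 0], 0]])

```text
time: 14.3
ee_pos: [0.5418, -0.0522, 0.0129]
tcp_rot: [-180.0, -0.1, -172.3]
wrist_force: [-8.5, -1.2, 7.7]
opening: -0.0001
grasp_force: 4.6
```

Emit:
servo_tool(moves=[[[0, 0, 0], [-0.0015, 0, 0], 0], [[0, 0, 0], [-0.0015, 0, 0], 0], [[0, 0, 0], [0, 0, 0], 0]])

```text
time: 14.6
ee_pos: [0.5431, -0.0521, 0.0134]
tcp_rot: [-180.0, -0.3, -172.3]
wrist_force: [-20.0, -3.0, 17.7]
opening: -0.0001
grasp_force: 10.6
```

Resistance rises stiffly with no travel, so the barrel is home. Next I back off, go up and move over the handle.

Emit:
servo_tool(moves=[[[0, 0, 0], [0.012, 0, 0], 0], [[0, 0, 0], [0, 0, -0.04], 0], [[0, 0, 0], [0, 0, -0.04], 20], [[0, 0, 0], [0, 0, -0.04], 55], [[0, 0, 0], [-0.009, 0.0336, 0], 55], [[0, 0, 0], [-0.009, 0.0336, 0], 55], [[0, 0, 0], [-0.009, 0.0336, 0], 55], [[0, 0, -8.5], [0, 0, 0], 55], [[0, 0, -8.5], [0, 0, 0], 55], [[0, 0, -8.5], [0, 0, 0], 55], [[0, 0, -8.5], [0, 0, 0], 55], [[0, 0, -8.5], [0, 0, 0], 55]])

```text
time: 15.8
ee_pos: [0.5473, 0.0504, 0.1325]
tcp_rot: [-180.0, 0.0, -129.4]
wrist_force: [0.1, -0.8, -0.3]
opening: 0.0467
grasp_force: 0.0
```

Emit:
servo_tool(moves=[[[0, 0, -8.5], [0, 0, 0], 55], [[0, 0, -8.5], [0, 0, 0], 55], [[0, 0, 0], [0, 0, 0], 55], [[0, 0, 0], [0, 0, 0], 55]])

```text
time: 16.2
ee_pos: [0.5473, 0.0503, 0.1325]
tcp_rot: [-180.0, 0.0, -113.1]
wrist_force: [-0.5, -0.5, 0.0]
opening: 0.0469
grasp_force: 0.0
```

```bash
python3 - <<'E'
from h import *
o=get_obs(); print(o["time"],o["ee_pos"].round(4),o["tcp_rot"].round(2),o["q"].round(1))
im,Q=scenecloud(); p=Q[np.hypot(Q[...,0]-.561,Q[...,1]+.05)<.03]
for h in (.055,.075,.085):
  b=p[abs(p[:,2]-h)<.005][:,:2]; print(h,len(b),circ(b,.012).round(4) if len(b)>8 else 0)
im,Q2=scenecloud("top")
for Z in (Q,Q2):
  y=Z[(np.hypot(Z[...,0]-.5479,Z[...,1]-.06)<.07)&(Z[...,2]>.073)&(Z[...,2]<.1)&(Z[...,1]>0)]
  print(len(y),cv2.minAreaRect(y[:,:2].astype(np.float32)*1000) if len(y)>9 else 0)
E
```

```text
16.2 [0.5473 0.0503 0.1325] [-1.7999e+02  1.0000e-02 -1.1305e+02] [  5.2   4.1   2.2  88.2   0.  -61.7]
0.055 36 [ 0.5638 -0.049 ]
0.075 36 [ 0.5631 -0.0488]
0.085 38 [ 0.5629 -0.049 ]
150 ((558.1351928710938, 73.18807983398438), (82.17401123046875, 20.172534942626953), 67.88394165039062)
0 0
```

Emit:
servo_tool(moves=[[[0, 0, 0], [0, 0, 0.035], 55], [[0, 0, 0], [0, 0, 0.035], 55], [[0, 0, 0], [0, 0, 0.0345], 55], [[0, 0, 0], [0, 0, 0], 55]])

```text
time: 16.7
ee_pos: [0.5443, 0.05, 0.0235]
tcp_rot: [179.6, -0.2, -112.9]
wrist_force: [-0.8, 0.3, -0.9]
opening: 0.0472
grasp_force: 0.0
```

Emit:
servo_tool(moves=[[[0, 0, 0], [0, 0, 0], 0], [[0, 0, 0], [0, 0, 0], 0], [[0, 0, 0], [0, 0, 0], 0], [[0, 0, 0], [0, 0, 0], 0], [[0, 0, 0], [0, 0, 0], 0]], force=25)

```text
time: 17.2
ee_pos: [0.5482, 0.0503, 0.0293]
tcp_rot: [-179.9, 0.1, -112.8]
wrist_force: [0.7, -0.7, 3.7]
opening: 0.019
grasp_force: 24.6
```

Emit:
servo_tool(moves=[[[0, 0, 0], [-0.0022, 0, -0.0091], 0], [[0, 0, 0], [-0.0036, 0, -0.0086], 0], [[0, 0, 0], [-0.0049, 0, -0.008], 0], [[0, 0, 0], [-0.0061, 0, -0.0071], 0], [[0, 0, 0], [-0.0071, 0, -0.0061], 0], [[0, 0, 0], [0, 0, 0], 0]])

```text
time: 17.8
ee_pos: [0.5569, 0.0721, 0.0679]
tcp_rot: [-180.0, -0.1, -112.8]
wrist_force: [-0.6, -5.4, 3.0]
opening: 0.0191
grasp_force: 26.6
```

```bash
python3 - <<'E'
from h import *
o=get_obs(); print(o["time"],o["ee_pos"].round(4),o["wrist_force"].round(1),o["torque"].round(2))
im,Q=scenecloud(); 
for c in ("scene",):
  for n in ("handle_pivot","handle_end"):
    for r in mark_of(n,c)[:2]: print(n,round(r["score"],2),world(r["xyz"],c).round(4))
E
```

```text
17.8 [0.5569 0.0721 0.0679] [-0.6 -5.4  3. ] [-1.21  0.06  0.01]
handle_pivot 0.41 [0.5728 0.1083 0.0697]
handle_end 0.57 [0.5534 0.0601 0.1326]
```

Emit:
servo_tool(moves=[[[0, 0, 0], [-0.008, 0, -0.0049], 0], [[0, 0, 0], [-0.0086, 0, -0.0036], 0], [[0, 0, 0], [-0.0091, 0, -0.0022], 0], [[0, 0, 0], [-0.0093, 0, -0.0007], 0], [[0, 0, 0], [0, 0, 0], 0], [[0, 0, 0], [0, 0, 0], 0]])

```text
time: 18.55
ee_pos: [0.5706, 0.1048, 0.0795]
tcp_rot: [-179.9, 0.1, -112.8]
wrist_force: [-0.4, -2.8, 6.9]
opening: 0.0186
grasp_force: 26.8
```

```bash
cat > hd.py <<'E'
from h import *
o=get_obs(); print(o["time"],o["ee_pos"].round(4),o["wrist_force"].round(1),o["torque"].round(2))
im,Q=scenecloud()
for n in ("handle_pivot","handle_end"):
    for r in mark_of(n,"scene")[:1]: print(n,round(r["score"],2),world(r["xyz"],"scene").round(4))
for r in cut_out("handle_end","scene")[:1]:
    p=Q[r["mask"]]; p=p[(p[:,2]>.08)&(p[:,2]<.15)]
    dark=p
    for h in np.arange(.085,.15,.01):
        b=p[abs(p[:,2]-h)<.005]
        if len(b)>8: print(round(h,3),len(b),np.median(b,0).round(4),circ(b[:,:2],.010).round(4))
E
python3 hd.py
```

```text
18.55 [0.5706 0.1048 0.0795] [-0.4 -2.8  6.9] [-0.69  0.15  0.02]
handle_pivot 0.76 [0.5691 0.1053 0.0705]
handle_end 0.67 [0.569  0.0956 0.1482]
0.085 9 [0.5695 0.097  0.085 ] [0.5672 0.1066]
0.095 18 [0.5678 0.0934 0.0957] [0.5702 0.1019]
0.105 25 [0.5657 0.0923 0.1049] [0.5702 0.1006]
0.115 28 [0.5648 0.0914 0.1156] [0.5686 0.0994]
0.125 24 [0.566  0.0895 0.125 ] [0.5689 0.0977]
0.135 26 [0.5647 0.0877 0.1355] [0.5678 0.0963]
0.145 38 [0.566  0.0919 0.1449] [0.5671 0.0972]
```

Emit:
servo_tool(moves=[[[0, 0, 0], [-0.003, 0, -0.001], 0], [[0, 0, 0], [-0.003, 0, 0], 0], [[0, 0, 0], [-0.002, 0, 0], 0], [[0, 0, 0], [0, 0, 0], 0]])

```text
time: 19.15
ee_pos: [0.5731, 0.1114, 0.0797]
tcp_rot: [-180.0, -0.0, -112.8]
wrist_force: [-0.6, -5.5, 3.9]
opening: 0.0184
grasp_force: 26.4
```

Emit:
servo_tool(moves=[[[0, 0, 0], [-0.002, 0, 0], 0], [[0, 0, 0], [-0.001, 0, 0], 0], [[0, 0, 0], [0, 0, 0], 0]])

```text
time: 19.45
ee_pos: [0.5742, 0.1141, 0.0796]
tcp_rot: [-180.0, -0.1, -112.8]
wrist_force: [-0.3, -6.0, 4.0]
opening: 0.0186
grasp_force: 25.7
```

```bash
python3 hd.py
```

```text
19.45 [0.5742 0.1141 0.0796] [-0.3 -6.   4. ] [-1.39  0.18 -0.01]
handle_pivot 0.62 [0.5471 0.0495 0.0701]
0.085 9 [0.5702 0.1013 0.0838] [0.5785 0.1044]
0.095 20 [0.5671 0.0979 0.0967] [0.5719 0.1051]
0.105 29 [0.5684 0.098  0.1047] [0.5715 0.1051]
0.115 28 [0.5681 0.0967 0.1154] [0.5712 0.1048]
0.125 27 [0.5685 0.0971 0.1258] [0.5712 0.105 ]
0.135 33 [0.5674 0.0979 0.1347] [0.5719 0.1055]
0.145 35 [0.5691 0.0995 0.1455] [0.5722 0.1052]
```

The handle is now upright at (0.5715,0.105), and the pads slid past it by 9 mm. I'll re-centre the grip before cranking.

Emit:
servo_tool(moves=[[[0, 0, 0], [0, 0, 0], 45], [[0, 0, 0], [0, 0, 0], 45], [[0, 0, 0], [0, 0, 0], 45], [[0, 0, 0], [0.0095, -0.0005, 0], 45], [[0, 0, 0], [0, 0, 0], 45], [[0, 0, 0], [0, 0, 0], 45]])

```text
time: 20.25
ee_pos: [0.5711, 0.1055, 0.0795]
tcp_rot: [180.0, 0.0, -112.8]
wrist_force: [-0.1, -0.3, -0.1]
opening: 0.0386
grasp_force: 0.0
```

```bash
python3 hd.py
```

```text
20.25 [0.5711 0.1055 0.0795] [-0.1 -0.3 -0.1] [0.   0.03 0.  ]
handle_pivot 0.49 [0.5729 0.1044 0.0676]
```

Emit:
servo_tool(moves=[[[0, 0, 0], [0, 0, 0], 0], [[0, 0, 0], [0, 0, 0], 0], [[0, 0, 0], [0, 0, 0], 0], [[0, 0, 0], [0, 0, 0], 0], [[0, 0, 0], [0, 0, 0], 0]], force=35)

```text
time: 20.95
ee_pos: [0.5711, 0.1059, 0.0795]
tcp_rot: [180.0, 0.0, -112.8]
wrist_force: [-1.0, 0.5, 1.6]
opening: 0.0188
grasp_force: 34.3
```

```bash
python3 - <<'E'
from h import *
o=get_obs(); print(o["ee_pos"].round(4),o["wrist_force"].round(1),o["opening"],o["tcp_rot"].round(2))
y=np.deg2rad(o["tcp_rot"][2]); T=np.array([[np.cos(y),np.sin(y)],[np.sin(y),-np.cos(y)]])
c=np.array([.5479,.0492]); a=np.deg2rad(67.2-11*np.arange(31)); p=c+.0606*np.c_[np.cos(a),np.sin(a)]
D=np.diff(p,axis=0)@T.T
print((D*1000).round(1).tolist()); print(p[[10,20,30]].round(4))
E
```

```text
[0.5711 0.1059 0.0795] [-1.   0.5  1.6] 0.018768295493556804 [ 1.8000e+02  1.0000e-02 -1.1279e+02]
[[1.1, -11.6], [3.3, -11.1], [5.4, -10.3], [7.2, -9.1], [8.8, -7.5], [10.1, -5.7], [11.0, -3.7], [11.5, -1.5], [11.6, 0.7], [11.2, 2.9], [10.5, 5.0], [9.3, 6.9], [7.8, 8.6], [6.1, 9.9], [4.1, 10.9], [1.9, 11.5], [-0.3, 11.6], [-2.5, 11.3], [-4.6, 10.7], [-6.6, 9.6], [-8.3, 8.1], [-9.7, 6.4], [-10.7, 4.4], [-11.4, 2.3], [-11.6, 0.1], [-11.4, -2.1], [-10.8, -4.3], [-9.8, -6.2], [-8.4, -8.0], [-6.7, -9.5]]
[[0.5924 0.008 ]
 [0.494  0.0215]
 [0.5403 0.1093]]
```

Emit:
servo_tool(moves=[[[0, 0, 0], [0.0011, -0.0116, 0], 0], [[0, 0, 0], [0.0033, -0.0111, 0], 0], [[0, 0, 0], [0.0054, -0.0103, 0], 0], [[0, 0, 0], [0.0072, -0.0091, 0], 0], [[0, 0, 0], [0.0088, -0.0075, 0], 0], [[0, 0, 0], [0, 0, 0], 0], [[0, 0, 0], [0, 0, 0], 0]])

```text
time: 21.65
ee_pos: [0.6075, 0.0614, 0.0795]
tcp_rot: [-179.9, -0.0, -112.9]
wrist_force: [0.2, -1.8, 2.5]
opening: 0.0188
grasp_force: 34.8
```

```bash
python3 - <<'E'
from h import *
o=get_obs(); p=o["ee_pos"]; v=p[:2]-[.5479,.0492]
print(p.round(4),np.hypot(*v),np.rad2deg(np.arctan2(v[1],v[0])),o["wrist_force"].round(1),o["torque"].round(2))
E
python3 hd.py
```

```text
[0.6075 0.0614 0.0795] 0.06080594858910467 11.573643938668523 [ 0.2 -1.8  2.5] [-0.52 -0.11 -0.  ]
21.65 [0.6075 0.0614 0.0795] [ 0.2 -1.8  2.5] [-0.52 -0.11 -0.  ]
handle_pivot 0.63 [0.6066 0.0597 0.0705]
handle_end 0.61 [0.6062 0.0616 0.1501]
0.085 13 [0.605  0.0557 0.0835] [0.6094 0.0649]
0.095 19 [0.6041 0.0523 0.0959] [0.6079 0.0607]
0.105 28 [0.6046 0.0527 0.1043] [0.608  0.0604]
0.115 32 [0.6031 0.053  0.115 ] [0.6082 0.0603]
0.125 22 [0.6033 0.0518 0.1253] [0.6079 0.0598]
0.135 20 [0.603  0.0528 0.1344] [0.607  0.0615]
0.145 23 [0.6045 0.0537 0.1456] [0.608  0.0622]
```

Forces are small and the handle is vertical. Continuing.

Emit:
servo_tool(moves=[[[0, 0, 0], [0.0101, -0.0057, 0], 0], [[0, 0, 0], [0.011, -0.0037, 0], 0], [[0, 0, 0], [0.0115, -0.0015, 0], 0], [[0, 0, 0], [0.0116, 0.0007, 0], 0], [[0, 0, 0], [0.0112, 0.0029, 0], 0], [[0, 0, 0], [0.0105, 0.005, 0], 0], [[0, 0, 0], [0, 0, 0], 0], [[0, 0, 0], [0, 0, 0], 0]])

```text
time: 22.65
ee_pos: [0.5819, 0.0003, 0.0794]
tcp_rot: [179.9, -0.0, -112.8]
wrist_force: [-4.6, 2.2, 5.9]
opening: 0.0187
grasp_force: 35.2
```

Emit:
servo_tool(moves=[[[0, 0, 0], [0.0093, 0.0069, 0], 0], [[0, 0, 0], [0.0078, 0.0086, 0], 0], [[0, 0, 0], [0.0061, 0.0099, 0], 0], [[0, 0, 0], [0.0041, 0.0109, 0], 0], [[0, 0, 0], [0.0019, 0.0115, 0], 0], [[0, 0, 0], [-0.0003, 0.0116, 0], 0], [[0, 0, 0], [0, 0, 0], 0], [[0, 0, 0], [0, 0, 0], 0]])

```text
time: 23.45
ee_pos: [0.5174, -0.0018, 0.0795]
tcp_rot: [-180.0, 0.2, -112.8]
wrist_force: [3.4, 8.3, 0.9]
opening: 0.0187
grasp_force: 34.9
```

```bash
python3 - <<'E'
from h import *
o=get_obs(); p=o["ee_pos"]; v=p[:2]-[.5479,.0492]
print(p.round(4),np.hypot(*v),np.rad2deg(np.arctan2(v[1],v[0])),o["wrist_force"].round(1),o["torque"].round(2))
E
python3 hd.py
```

```text
[ 0.5174 -0.0018  0.0795] 0.059433244078478845 -120.83211139305823 [3.4 8.3 0.9] [ 1.82 -0.6   0.04]
23.45 [ 0.5174 -0.0018  0.0795] [3.4 8.3 0.9] [ 1.82 -0.6   0.04]
handle_pivot 0.71 [ 0.5172 -0.0008  0.0715]
0.085 12 [ 0.516  -0.0074  0.0836] [0.5197 0.0015]
0.095 28 [ 0.5138 -0.0101  0.0965] [ 0.5186 -0.0018]
0.105 29 [ 0.5135 -0.0108  0.1061] [ 0.5178 -0.0023]
0.115 31 [ 0.5132 -0.0111  0.1153] [ 0.5176 -0.0025]
0.125 30 [ 0.515  -0.0106  0.1243] [ 0.518 -0.002]
0.135 32 [ 0.5133 -0.0104  0.1351] [ 0.5176 -0.0023]
0.145 51 [ 0.5162 -0.0072  0.1453] [ 0.5187 -0.0012]
```

Emit:
servo_tool(moves=[[[0, 0, 0], [-0.0032, 0.0113, 0], 0], [[0, 0, 0], [-0.0046, 0.0107, 0], 0], [[0, 0, 0], [-0.0066, 0.0096, 0], 0], [[0, 0, 0], [-0.0083, 0.0081, 0], 0], [[0, 0, 0], [-0.0097, 0.0064, 0], 0], [[0, 0, 0], [-0.0107, 0.0044, 0], 0], [[0, 0, 0], [0, 0, 0], 0], [[0, 0, 0], [0, 0, 0], 0]])

```text
time: 24.45
ee_pos: [0.4883, 0.0563, 0.0795]
tcp_rot: [-179.9, 0.0, -112.8]
wrist_force: [4.5, 1.1, 1.0]
opening: 0.019
grasp_force: 35.0
```

Emit:
servo_tool(moves=[[[0, 0, 0], [-0.0114, 0.0023, 0], 0], [[0, 0, 0], [-0.0116, 0.0001, 0], 0], [[0, 0, 0], [-0.0114, -0.0021, 0], 0], [[0, 0, 0], [-0.0108, -0.0043, 0], 0], [[0, 0, 0], [0, 0, 0], 0], [[0, 0, 0], [0, 0, 0], 0]])

```text
time: 25.05
ee_pos: [0.5099, 0.0971, 0.0795]
tcp_rot: [-179.9, -0.0, -112.8]
wrist_force: [4.1, -3.4, 2.4]
opening: 0.0185
grasp_force: 35.2
```

```bash
python3 - <<'E'
from h import *
o=get_obs(); p=o["ee_pos"]; v=p[:2]-[.5479,.0492]
print(p.round(4),np.hypot(*v),np.rad2deg(np.arctan2(v[1],v[0])),o["wrist_force"].round(1),o["torque"].round(2))
E
python3 hd.py
```

```text
[0.5099 0.0971 0.0795] 0.0611167426048178 128.4452445007483 [ 4.1 -3.4  2.4] [-0.66 -1.12  0.05]
25.05 [0.5099 0.0971 0.0795] [ 4.1 -3.4  2.4] [-0.66 -1.12  0.05]
handle_pivot 0.76 [0.5101 0.0952 0.0741]
handle_end 0.64 [0.5126 0.0928 0.1492]
0.085 14 [0.5087 0.0928 0.0842] [0.5108 0.1017]
0.095 22 [0.5071 0.0878 0.0953] [0.5098 0.0963]
0.105 29 [0.5073 0.0885 0.1036] [0.5104 0.0965]
0.115 28 [0.5059 0.0879 0.1153] [0.5104 0.0965]
0.125 30 [0.5069 0.0875 0.1249] [0.5104 0.0961]
0.135 27 [0.5064 0.0872 0.135 ] [0.511 0.096]
0.145 37 [0.5082 0.0906 0.1452] [0.5107 0.0974]
```

Emit:
servo_tool(moves=[[[0, 0, 0], [-0.0098, -0.0062, 0], 0], [[0, 0, 0], [-0.0084, -0.008, 0], 0], [[0, 0, 0], [-0.0034, -0.0047, 0], 0], [[0, 0, 0], [-0.0025, -0.0045, 0], 0], [[0, 0, 0], [0, 0, 0], 0], [[0, 0, 0], [0, 0, 0], 0]])

```text
time: 25.85
ee_pos: [0.54, 0.1103, 0.0794]
tcp_rot: [180.0, -0.0, -112.8]
wrist_force: [-0.7, -2.9, 5.2]
opening: 0.0187
grasp_force: 35.4
```

```bash
python3 - <<'E'
from h import *
o=get_obs(); p=o["ee_pos"]; v=p[:2]-[.5479,.0492]
print(p.round(4),np.hypot(*v),np.rad2deg(np.arctan2(v[1],v[0])),o["wrist_force"].round(1),o["torque"].round(2))
E
```

```text
[0.54   0.1103 0.0794] 0.061641620177178065 97.40052786301466 [-0.7 -2.9  5.2] [-0.62  0.06 -0.01]
```

Emit:
servo_tool(moves=[[[0, 0, 0], [-0.001, -0.0017, 0], 0], [[0, 0, 0], [-0.001, -0.0017, 0], 0], [[0, 0, 0], [0, 0, 0], 0], [[0, 0, 0], [0, 0, 0], 0]])

```text
time: 26.25
ee_pos: [0.5409, 0.1106, 0.0792]
tcp_rot: [179.7, -0.2, -112.8]
wrist_force: [-14.4, -4.2, 12.4]
opening: 0.0191
grasp_force: 36.4
```

Emit:
servo_tool(moves=[[[0, 0, 0], [-0.001, -0.0017, 0], 0], [[0, 0, 0], [0, 0, 0], 0], [[0, 0, 0], [0, 0, 0], 0]])

```text
time: 26.55
ee_pos: [0.5415, 0.1108, 0.0792]
tcp_rot: [179.6, -0.2, -112.8]
wrist_force: [-22.1, -3.6, 15.6]
opening: 0.0188
grasp_force: 37.1
```

The crank is at its stop. I'll relax, nudge the handle outward against its stop, then release and rise.

Emit:
servo_tool(moves=[[[0, 0, 0], [-0.0017, 0.001, 0], 0], [[0, 0, 0], [-0.0009, 0.0005, 0], 0], [[0, 0, 0], [0.001, 0.0017, 0], 0], [[0, 0, 0], [0, 0, 0], 0], [[0, 0, 0], [0, 0, 0], 45], [[0, 0, 0], [0, 0, 0], 45], [[0, 0, 0], [0, 0, 0], 45], [[0, 0, 0], [0, 0, -0.04], 45], [[0, 0, 0], [0, 0, -0.04], 45], [[0, 0, 0], [0, 0, -0.04], 45], [[0, 0, 0], [0, 0, 0], 45]])

```text
time: 27.65
ee_pos: [0.5451, 0.1144, 0.2051]
tcp_rot: [-179.6, 0.3, -112.8]
wrist_force: [-0.0, -0.5, 0.8]
opening: 0.0382
grasp_force: 0.0
```

```bash
python3 hd.py; python3 - <<'E'
from h import *
im,Q=scenecloud(); w,_=camera("wrist")
p=Q[np.hypot(Q[...,0]-.561,Q[...,1]+.05)<.03]
for h in (.055,.075,.085):
  b=p[abs(p[:,2]-h)<.005][:,:2]; print(h,len(b),circ(b,.012).round(4) if len(b)>8 else 0)
p=Q[np.hypot(Q[...,0]-.54,Q[...,1]-.107)<.03]
for h in np.arange(.09,.15,.01):
  b=p[abs(p[:,2]-h)<.005][:,:2]; print(round(h,3),len(b),circ(b,.010).round(4) if len(b)>8 else 0)
save(np.hstack([cv2.resize(im[140:270,180:340],(492,400),interpolation=cv2.INTER_CUBIC),cv2.resize(w[100:300,200:350],(300,400),interpolation=cv2.INTER_CUBIC)]),"f.png")
E
```

```text
27.65 [0.5451 0.1144 0.2051] [-0.  -0.5  0.8] [ 0.02 -0.05 -0.  ]
handle_pivot 0.65 [0.541  0.1083 0.0713]
handle_end 0.62 [0.5397 0.1075 0.1495]
0.085 11 [0.5387 0.105  0.0831] [0.5431 0.114 ]
0.095 25 [0.5372 0.1016 0.0957] [0.5405 0.1093]
0.105 29 [0.5373 0.1011 0.1051] [0.5408 0.1087]
0.115 29 [0.5374 0.101  0.1155] [0.5403 0.1086]
0.125 23 [0.5345 0.0997 0.125 ] [0.541  0.1078]
0.135 33 [0.5345 0.1    0.1349] [0.5402 0.1082]
0.145 24 [0.5383 0.1024 0.1448] [0.5419 0.1102]
0.055 33 [ 0.5637 -0.0491]
0.075 37 [ 0.5631 -0.0489]
0.085 41 [ 0.5634 -0.0494]
0.09 17 [0.5406 0.1105]
0.1 30 [0.5409 0.109 ]
0.11 29 [0.5404 0.1085]
0.12 27 [0.5405 0.109 ]
0.13 26 [0.5406 0.1085]
0.14 32 [0.5403 0.1083]
```

View pics/f.png

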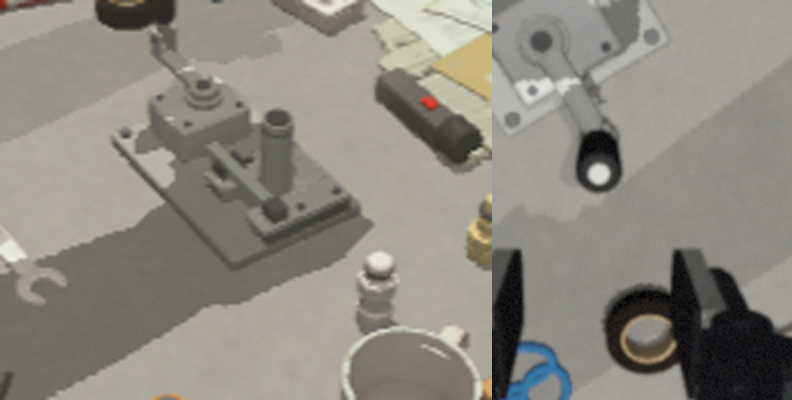

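The gate bar reaches the stop block at (270,208) with the barrel upright behind it at (278,150). The handle stands straight up at (160,15), and the couplings are untouched.

```bash
python3 -c "
from workcell import *
print(job_done())"
```

```text
the job is handed in; nothing more can be done
None
```

The job is handed in at about 28 s of the 64 s limit: the barrel is upright and fully home in the slot, the handle was unfolded before cranking and stands upright, the gate is shut against its stop block, and the couplings were not touched.

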